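Push the empty tin through the bin flap

ROBOT

A 7-joint arm with a two-finger parallel gripper is mounted at the origin on the work surface. World frame = base frame: x ahead of the robot, y to its left, z up, the work surface at z = 0. Lengths are in m, angles in degrees, forces in N, time in s.
With the tool pointing down it reaches from about 0.425 to 0.925 m from the base axis. Payload 6.8 kg.
Tool frame: the origin (TCP) lies at the very end of the fingers, on their centre line; the grasp point (between the pads) lies 19 mm behind it; z points along the fingers, y is the line along which they close (so a half turn about z gives the same grasp; the last joint's range is limited). The gripper opens to 85 mm and grips with 20 to 120 N. Pads are 22 mm wide; open, the fingers measure 114 mm over their backs; the gripper's body (76 mm by 85 mm) begins 54 mm behind the grasp point. The pads swing forward as they close: fully open they stand 13 mm farther back than shut.
Start: joints at [66.228, 27.33, 1.283, 89.118, -0.659, 63.558, -4.761], TCP at [0.204, -0.643, 0.231] pointing down, gripper open.
Joint ranges: [-169.35, 169.35], [-19.33, 120.38], [-80.79, 83.38], [13.8, 139.57], [-78.32, 258.32], [9.67, 109.79], [-169.56, 169.56]. Speed limits (degrees/s): [136.94, 136.94, 180, 180, 180, 180, 180].

INTERFACE

Orientations are given as [roll, pitch, yaw] about the fixed x, y, z axes, in that order (R = Rz(yaw) Ry(pitch) Rx(roll)).
In Python, from station import ctrl gives the robot as it stands.
- The arm moves only by the tool move_arm, never from a script. Its argument "targets" is a list of rows, each an object of numbers: "dx", "dy", "dz": the shift along the world's x, y, z in units of 0.75 m (1.0 is 0.75 m); "ax", "ay", "az": the turn, a rotation vector about the world's x, y, z in units of pi/2 rad (1.0 is pi/2 rad); "grip": the opening, from -1 (shut) to 1 (fully open). A call has 1 to 12 rows; each row is the pose to reach, as a shift and turn from the pose commanded when the call began; what a row does not reach only later rows make up. A row lasts 1/8 s, in which the tool goes at most 62.5 mm and 10.7 degrees, less where a joint would pass 70% of its speed; a pose out of reach is approached as far as the arm can. A call with a number of a shift or a turn outside -1 to 1 is refused whole. A call with a gripper value outside its range is refused whole. The fingers move at their own pace and stop on an object; "grip_force" is the grip in N (left out, the last holds). Time passes only in rows, so rows that repeat a pose let the fingers close. It gives the time, the measured TCP pose, the force, the opening and the grip force at its end, in the units of the state.
- ctrl.get_state(): the state, without advancing time (a new reading comes with each control period).
- ctrl.grab_frame(name): name is "side" or "top"; returns a dict with "img" (420x560x3 uint8, red, green, blue), "range_z" (420x560 float32, m along the optical axis (not along the pixel's ray), 0 where there is no reading), "fx", "fy", "cx", "cy" (pixels), "xyz" and "attitude" of the camera in the world. Camera axes: x right, y down, z forward; pixel columns grow to the right and rows downward; lengths in m; the calibration is good to about 2 mm. A picture is of the moment at which its call begins.
- ctrl.finish_job(): hands the job in; it is judged then, once.
The state is a dict: "time_s": time; "qpos": joint angles; "dq": joint speeds; "joint_torque": joint torques, N m; "tcp_pos": TCP position; "tcp_rot": TCP orientation; "contact_force": force on the tool from outside, world axes, zero at the start; "torque": the same for the moment, N m; "finger_gap": opening from 0.0 (shut) to 1.0 (fully open); "finger_force": force on a finger pad.
Only numpy, scipy, OpenCV 4.12 (cv2) and the standard library are available. Lean on these libraries where they do the work, as an engineer would, in place of code of your own. Each camera call takes 0.05 s, during which the arm holds its last target. There are 200 camera calls.

TASK

Push the flat empty tin along the raised wooden board and through the hanging flap of the recycling bin until it drops into the bin, then draw the fingers back out so that the flap swings shut by itself. Only push the tin: do not lift it or knock it off the board, and leave everything else where it stands.

Things in the scene. Friction and masses are not known exactly. Their poses are not given: they have to be found in the camera images.
- mouth (a point): Middle of the bin's mouth, in the flap's plane, on the board's top, 75 mm above the counter. x points level into the bin (the way to push), y left, z up. The mouth is an opening 130 mm wide, 66 mm high above the board, in an upright steel front 220 mm wide and 8 mm thick (x -8 to 0; the bar over the opening 4 mm). The fingers must lean forward to reach in.
- station: The fixed recycling station: steel bin with a raised wooden board before its flap. Origin on the counter straight below the mouth, axes as the mouth's. The board spans x -215 to 0 mm, 380 mm wide, no rims, top at 75 mm. The bin is 220 mm wide, x -8 to 200 mm; its clear roof tops at 152 mm (77 above the board).
- sill_end (a point): Middle of the upper end edge of the sill: inside the bin the board goes on, level, to 8 mm past the mouth and ends here. Beyond it the bin is open down to its floor, 69 mm below, back to 196 mm past the mouth. A tin whose centre is pushed some 10 to 20 mm past this edge tips off and falls in, even while the flap drags on it; the fingertips then stand in the mouth.
- flap (a joint): Angle of the flap in rad: 0 hangs shut, grows to 1.35 as its lower edge swings into the bin. A light aluminium plate (25 g) 124 mm wide, 4 mm thick, hinged along its top edge 62 mm above the board's top at x = 0 of the mouth; it gives way to a push of under 1 N, cannot swing outwards, and falls shut by its weight.
- flap_edge (a point): Middle of the flap's lower edge, 58 mm below the hinge (4 mm above the board when shut).
- tin: The flat empty steel tin, a closed upright disc 66 mm across and 34 mm high, about 50 g, standing on the wooden board before the flap. Origin at the centre of its underside, z up.
- tin_center (a point): Centre of the flat tin, 17 mm above its underside.
- onion: Bystander: red onion 56 mm across, 62 mm high, on the board beside the mouth. Origin under its centre.
- spice_jar: Bystander: amber glass jar 42 mm across, 60 mm high, on the board beside the mouth, on the other side from the onion. Origin under its centre.
- garlic: Bystander: garlic bulb 42 mm across, 34 mm high, at the board's left edge. Origin under its centre.
- mixing_bowl: Bystander: white bowl 240 mm across, 120 mm high, on the counter to the left. Origin under its centre.
- tall_can: Bystander: full food can, 66 mm across and 100 mm high, on the counter to the right. Origin under its centre.
- mug: Bystander: white mug 80 mm across, 95 mm high, on the counter to the left. Origin under its centre.
- knife: Bystander: kitchen knife 230 mm long lying on the counter to the right. Origin where blade and handle meet.
Mind the look-alikes: they are no part of the job. What is shaped like the tin but pink or red is not meant.

How it is judged:
By the outcome, as a careful person would: the job done as asked, in the order asked, and still so for the second after the job is handed in, with the robot touching nothing.
It also fails if it takes over 38 s, if anything falls off the work surface, if the arm or the gripper's body presses on something with over 40 N, if the wrist force passes 120 N, or if a joint passes its speed limit or range.

## Working session

There is one attempt and no reset: what is moved stays moved. The work goes in short steps, Python scripts to look and compute and a tool call to move; the robot and the scene stay as the last step left them, time stands still between calls to the robot, and variables do not carry over. Pictures are saved under pics/ and viewed, at most 10 in all, crops included, and the job is handed in when it is done.

Besides the shell and the picture viewer there is one more tool, called after "Call:" by a JSON object that holds its "op" and its "data". move_arm: Moves the arm, as the interface text tells. Its arguments: {"type":"object","properties":{"targets":{"type":"array","items":{"type":"object","properties":{"dx":{"type":"number"},"dy":{"type":"number"},"dz":{"type":"number"},"ax":{"type":"number"},"ay":{"type":"number"},"az":{"type":"number"},"grip":{"type":"number"}}}},"grip_force":{"type":"number"}},"required":["targets"]}

```bash
mkdir -p pics; ls; python3 - <<'E'
from station import ctrl
import cv2,pickle
s=ctrl.get_state();print({k:s[k] for k in('time_s','tcp_pos','tcp_rot','finger_gap')})
for n in('top','side'):
    f=ctrl.grab_frame(n);pickle.dump(f,open(f'{n}0.pkl','wb'))
    cv2.imwrite(f'pics/{n}0.png',f['img'][:,:,::-1]);print(n,f['fx'],f['cx'],f['cy'],f['xyz'],f['attitude'])
E
```

```text
pics
{'time_s': 0.0, 'tcp_pos': array([ 0.20366661, -0.64291379,  0.23032514]), 'tcp_rot': array([-1.79894793e+02,  7.49996010e-03,  1.75788669e+01]), 'finger_gap': 1.001818173058125}
top 482.50399501686525 281.64451721803493 207.02788537708057 [0.24631877 0.03512562 1.45277542] [-168.67930897   -0.6181171   -88.79752399]
side 380.5192487055632 284.93872289969033 206.6576452992751 [0.11602777 1.01558306 0.86996984] [-126.01042964    0.29007997 -157.57623995]
```

View pics/top0.png

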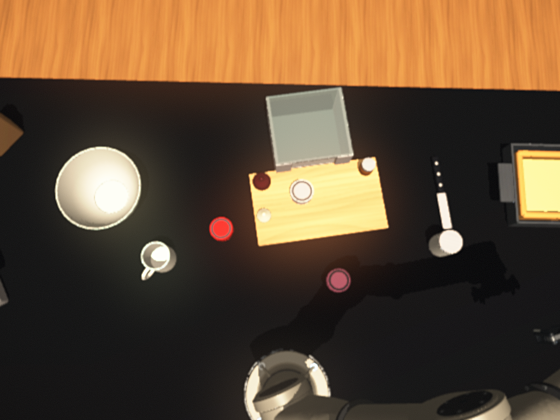

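View pics/side0.png

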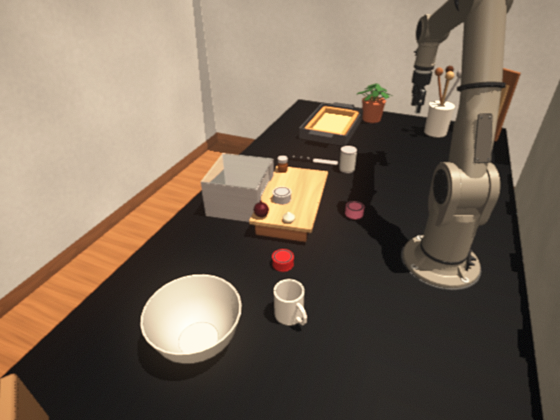

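The top view shows the steel tin at about (301,191) on the board. The bin front is at row ~163, with the onion at (262,181) and the jar at (368,165). The look-alikes at (221,229) and (338,281) are off the board. Next I'll measure the board edges, the bin and the tin.

```bash
cat > h.py <<'E'
import numpy as np,cv2,pickle
from scipy.spatial.transform import Rotation as R
def rot(f): return R.from_euler('xyz',f['attitude'],degrees=True).as_matrix()
def ray(f,uv,z):
    uv=np.atleast_2d(uv).astype(float)
    d=np.c_[(uv[:,0]-f['cx'])/f['fx'],(uv[:,1]-f['cy'])/f['fy'],np.ones(len(uv))]@rot(f).T
    o=np.array(f['xyz']); return o+d*((z-o[2])/d[:,2])[:,None]
def cloud(f):
    v,u=np.indices(f['range_z'].shape);z=f['range_z']
    p=np.stack([(u-f['cx'])/f['fx']*z,(v-f['cy'])/f['fy']*z,z],-1)
    return p@rot(f).T+np.array(f['xyz'])
E
python3 - <<'E'
from h import *
f=pickle.load(open('top0.pkl','rb'));P=cloud(f);im=f['img']
h=cv2.cvtColor(im,cv2.COLOR_RGB2HSV)
roi=np.zeros(im.shape[:2],bool);roi[150:250,240:395]=1
m=(roi&(h[...,0]>8)&(h[...,0]<30)&(h[...,1]>70)&(h[...,2]>120)).astype('uint8')
c=max(cv2.findContours(m,0,2)[0],key=cv2.contourArea)
print('approx',cv2.approxPolyDP(cv2.convexHull(c),4,True)[:,0].tolist())
W=ray(f,c[:,0],0.0745)
r=cv2.minAreaRect((W[:,:2]*1000).astype('float32'));print('rect',r,cv2.boxPoints(r))
print('board z',np.median(P[...,2][m>0]))
# near edge + ends by corners
print('corners',ray(f,cv2.approxPolyDP(cv2.convexHull(c),4,True)[:,0],.075).round(4).tolist())
g=roi&(P[...,2]>.1)&(P[...,2]<.125)
n,l,st,ce=cv2.connectedComponentsWithStats(g.astype('uint8'))
for i in range(1,n):
    if st[i,4]>15: print('h.1-.125',st[i],ce[i],P[l==i].mean(0).round(4),ray(f,ce[i],.109).round(4))
roi[:]=0;roi[80:175,255:365]=1
b=roi&(P[...,2]>.13)&(P[...,2]<.17)
print('bin n',b.sum());q=P[b];r=cv2.minAreaRect((q[:,:2]*1000).astype('float32'));print('bin',r,cv2.boxPoints(r),np.percentile(q[:,2],[5,50,95]))
big=cv2.resize(im[80:255,240:400],None,fx=4.5,fy=3.4 and 3.4);big=cv2.resize(im[80:250,240:400],(564,600),interpolation=cv2.INTER_CUBIC)
s=pickle.load(open('side0.pkl','rb'))['img'][140:245,195:335]
cv2.imwrite('pics/crop.png',big[...,::-1]);cv2.imwrite('pics/crops.png',cv2.resize(s,(800,600),interpolation=cv2.INTER_CUBIC)[...,::-1])
E
```

```text
approx [[375, 157], [387, 228], [258, 245], [250, 173], [335, 158]]
rect ((549.5941772460938, -77.5159912109375), (230.66543579101562, 383.7103271484375), 9.32528018951416) [[ 404.69757   93.11526]
 [ 466.87372 -285.52408]
 [ 694.4908  -248.14725]
 [ 632.31464  130.4921 ]]
board z 0.07391447291984443
corners [[0.6809, -0.2489, 0.075], [0.4676, -0.2801, 0.075], [0.4099, 0.0915, 0.075], [0.6227, 0.1216, 0.075], [0.6749, -0.1296, 0.075]]
h.1-.125 [276 158  76  13 181] [313.62983425 163.01104972] [ 0.6468 -0.0635  0.1122] [[ 0.6477 -0.0636  0.109 ]]
h.1-.125 [359 163  14  12  49] [363.93877551 170.2244898 ] [ 0.6296 -0.2092  0.109 ] [[ 0.6295 -0.2092  0.109 ]]
h.1-.125 [252 173  19  18 232] [260.99568966 181.72844828] [0.5868 0.0868 0.1149] [[0.5882 0.0871 0.109 ]]
h.1-.125 [290 180  24  23 421] [301.32066508 191.05225653] [ 0.5636 -0.029   0.1086] [[ 0.5635 -0.029   0.109 ]]
h.1-.125 [259 211   9  10  48] [263.375      214.60416667] [0.4934 0.0777 0.1043] [[0.4925 0.0775 0.109 ]]
bin n 5420
bin ((729.684326171875, -64.87797546386719), (249.34347534179688, 254.1610107421875), 9.081655502319336) [[ 586.5168    40.93107]
 [ 626.6341  -210.04387]
 [ 872.85187 -170.68701]
 [ 832.73456   80.28792]] [0.14555123 0.15052697 0.15516343]
```

View pics/crop.png

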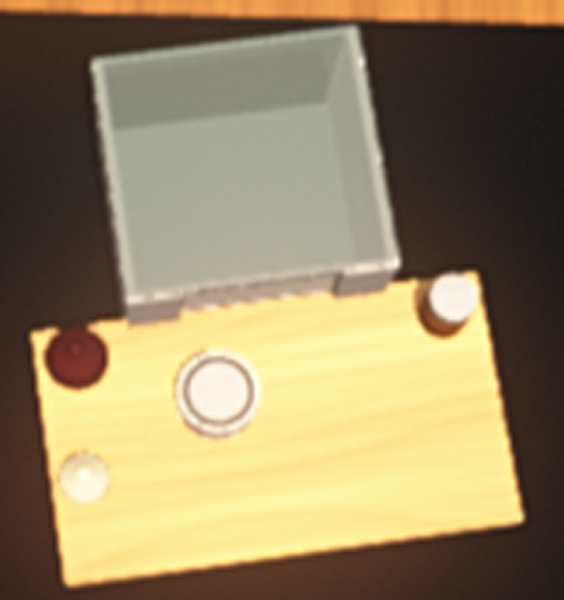

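View pics/crops.png

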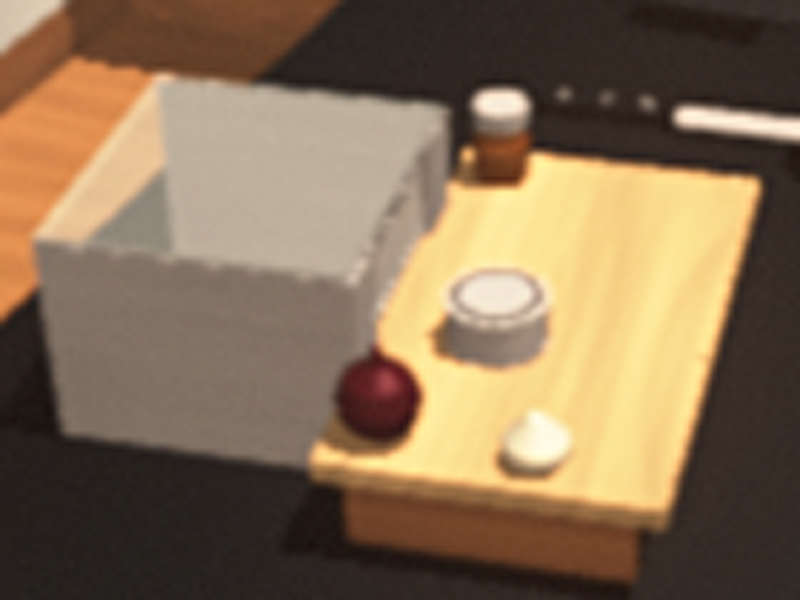

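The crops confirm the layout. The tin is left of the mouth's axis, with the onion left of the mouth, the jar to the right and the garlic at the board's left edge. The plan:
1. Lean the fingers 45° and straddle the tin with the fingers open, then shift it sideways to the axis.
2. Narrow the fingers and push with the tin cradled between the two tips.

```bash
cat >> h.py <<'E'
YAW=8.9;M=np.array([.652,-.064,.075]);RM=R.from_euler('z',YAW,degrees=True)
def tgt(p,lean=45,yaw=0):  # mouth-frame TCP (mm) -> world pose
    return M+RM.apply(np.array(p)/1000.), R.from_euler('z',YAW+yaw,degrees=True)*R.from_euler('y',-lean,degrees=True)*R.from_euler('x',180,degrees=True)
def tomouth(p): return RM.inv().apply(np.asarray(p)-M)*1000
def rel(p0,r0,p,r):
    return np.r_[(p-p0)/.75,(r*r0.inv()).as_rotvec()/(np.pi/2)].round(4)
E
python3 - <<'E'
from h import *
from station import ctrl
f=pickle.load(open('top0.pkl','rb'))
c=ray(f,[(267,97),(341.6,88),(352.9,155),(276.3,166.4)],.152);print('bin roof in mouth frame',tomouth(c).round(0).tolist())
for n,p in dict(tin=[.5635,-.029,.109],onion=[.587,.087,.115],jar=[.6296,-.2092,.109],garlic=[.4934,.0777,.104]).items(): print(n,tomouth(p).round(0))
s=ctrl.get_state();p0=s['tcp_pos'];r0=R.from_euler('xyz',s['tcp_rot'],degrees=True)
print(rel(p0,r0,*tgt([-150,48,150])))
E
```

```text
bin roof in mouth frame [[197.0, 110.0, 77.0], [196.0, -107.0, 77.0], [-8.0, -107.0, 77.0], [-12.0, 111.0, 77.0]]
tin [-82.  48.  34.]
onion [-41. 159.  40.]
jar [ -45. -140.   34.]
garlic [-135.  165.   29.]
[ 0.3902  0.8042 -0.0072  0.1137 -0.4875 -0.0919]
```

Call:
{"op": "move_arm", "data": {"targets": [{"dx": 0.06,"dy": 0.08,"dz": 0.02},{"dx": 0.1,"dy": 0.15,"dz": 0.04},{"dx": 0.15,"dy": 0.23,"dz": 0.04},{"dx": 0.2,"dy": 0.31,"dz": 0.04},{"dx": 0.24,"dy": 0.39,"dz": 0.04},{"dx": 0.28,"dy": 0.47,"dz": 0.04},{"dx": 0.31,"dy": 0.55,"dz": 0.04},{"dx": 0.34,"dy": 0.63,"dz": 0.04,"ax": 0.02,"ay": -0.1,"az": -0.02},{"dx": 0.37,"dy": 0.71,"dz": 0.04,"ax": 0.05,"ay": -0.2,"az": -0.04},{"dx": 0.39,"dy": 0.8,"dz": 0.03,"ax": 0.07,"ay": -0.3,"az": -0.06},{"dx": 0.39,"dy": 0.804,"dz": 0.02,"ax": 0.09,"ay": -0.39,"az": -0.075},{"dx": 0.3902,"dy": 0.8042,"dz": -0.0072,"ax": 0.1137,"ay": -0.4875,"az": -0.0919}]}}

```text
validation failed for argument at $.ta...
```

Call:
{"op": "move_arm", "data": {"targets": [{"dx": 0.06,"dy": 0.08,"dz": 0.02,"ax": 0,"ay": 0,"az": 0,"grip": 1},{"dx": 0.1,"dy": 0.15,"dz": 0.04,"ax": 0,"ay": 0,"az": 0,"grip": 1},{"dx": 0.15,"dy": 0.23,"dz": 0.04,"ax": 0,"ay": 0,"az": 0,"grip": 1},{"dx": 0.2,"dy": 0.31,"dz": 0.04,"ax": 0,"ay": 0,"az": 0,"grip": 1}]}}

```text
time_s: 0.6
tcp_pos: [0.3389, -0.4344, 0.2611]
tcp_rot: [180.0, -0.0, 17.6]
contact_force: [0.8, -0.2, 0.6]
finger_gap: 0.999
finger_force: 0.0
```

Call:
{"op": "move_arm", "data": {"targets": [{"dx": 0.04,"dy": 0.08,"dz": 0,"ax": 0,"ay": 0,"az": 0,"grip": 1},{"dx": 0.08,"dy": 0.16,"dz": 0,"ax": 0,"ay": 0,"az": 0,"grip": 1},{"dx": 0.11,"dy": 0.24,"dz": 0,"ax": 0,"ay": 0,"az": 0,"grip": 1},{"dx": 0.14,"dy": 0.32,"dz": 0,"ax": 0.02,"ay": -0.1,"az": -0.02,"grip": 1},{"dx": 0.17,"dy": 0.4,"dz": 0,"ax": 0.045,"ay": -0.2,"az": -0.04,"grip": 1},{"dx": 0.185,"dy": 0.46,"dz": 0,"ax": 0.07,"ay": -0.3,"az": -0.06,"grip": 1},{"dx": 0.19,"dy": 0.494,"dz": -0.02,"ax": 0.09,"ay": -0.39,"az": -0.075,"grip": 1},{"dx": 0.19,"dy": 0.494,"dz": -0.047,"ax": 0.1137,"ay": -0.4875,"az": -0.0919,"grip": 1},{"dx": 0.19,"dy": 0.494,"dz": -0.047,"ax": 0.1137,"ay": -0.4875,"az": -0.0919,"grip": 1},{"dx": 0.19,"dy": 0.494,"dz": -0.047,"ax": 0.1137,"ay": -0.4875,"az": -0.0919,"grip": 1}]}}

```text
time_s: 1.85
tcp_pos: [0.4859, -0.069, 0.25]
tcp_rot: [179.8, -42.7, 9.3]
contact_force: [1.6, 5.2, 2.2]
finger_gap: 1.003
finger_force: 0.0
```

```bash
cat > look.py <<'E'
import sys
from h import *
from station import ctrl
s=ctrl.get_state();p0=s['tcp_pos'];r0=R.from_euler('xyz',s['tcp_rot'],degrees=True)
print('t',s['time_s'],'mouth',tomouth(p0).round(1),s['tcp_rot'].round(1),s['contact_force'].round(1),'gap',round(s['finger_gap'],3),'q',np.round(s['qpos']))
for a in sys.argv[1:]:
    if a.startswith('pic'):
        for n in('top','side'):
            f=ctrl.grab_frame(n);pickle.dump(f,open(n+a+'.pkl','wb'))
            k=f['img'][80:250,240:400] if n=='top' else f['img'][110:260,190:390]
            cv2.imwrite(f'pics/{a}{n}.png',cv2.resize(k,(400,425) if n=='top' else (400,300),interpolation=cv2.INTER_CUBIC)[...,::-1])
        A=cv2.imread(f'pics/{a}top.png');B=cv2.imread(f'pics/{a}side.png')
        cv2.imwrite(f'pics/{a}.png',np.hstack([A,cv2.copyMakeBorder(B,0,125,0,0,0)]))
    else:
        v=eval(a);print(v,rel(p0,r0,*tgt(v)))
E
python3 look.py '[-150,48,60]' '[-150,48,8]' '[-70,48,8]' pic1
```

```text
t 1.85 mouth [-164.8   20.8  175. ] [179.8 -42.7   9.3] [1.6 5.2 2.2] gap 1.003 q [ 33.  -4. -23. 140. -78.  15.   2.]
[-150, 48, 60] [ 0.0139  0.039  -0.1533  0.0053 -0.0247 -0.0027]
[-150, 48, 8] [ 0.0139  0.039  -0.2227  0.0053 -0.0247 -0.0027]
[-70, 48, 8] [ 0.1193  0.0555 -0.2227  0.0053 -0.0247 -0.0027]
```

View pics/pic1.png

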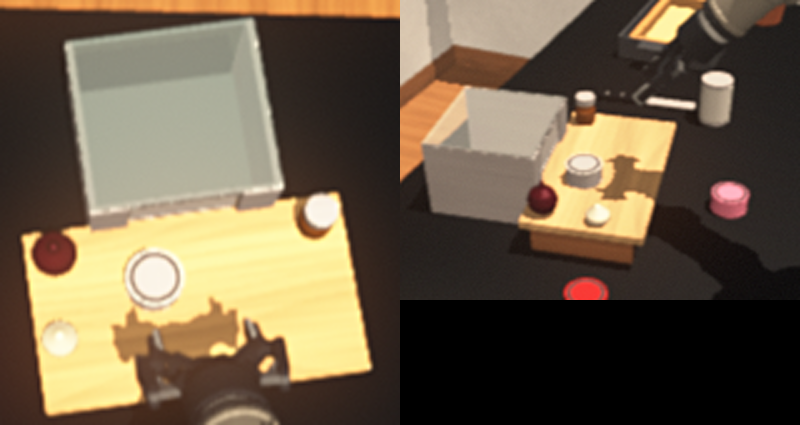

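The left half shows the open fingers behind the tin, at about (155–250, 335), and the tin untouched at (155,277). Joints 4 and 5 are near their limits, so I'll go forward and down carefully.

Call:
{"op": "move_arm", "data": {"targets": [{"dx": 0.03,"dy": 0.01,"dz": -0.02,"ax": 0,"ay": 0,"az": 0,"grip": 1},{"dx": 0.045,"dy": 0.03,"dz": -0.06,"ax": 0,"ay": 0,"az": 0,"grip": 1},{"dx": 0.045,"dy": 0.04,"dz": -0.1,"ax": 0,"ay": 0,"az": 0,"grip": 1},{"dx": 0.045,"dy": 0.04,"dz": -0.1,"ax": 0,"ay": 0,"az": 0,"grip": 1}]}}

```text
time_s: 2.45
tcp_pos: [0.5175, -0.0509, 0.2148]
tcp_rot: [-178.0, -39.7, 8.7]
contact_force: [-0.5, 0.0, 0.4]
finger_gap: 1.003
finger_force: 0.0
```

```bash
python3 look.py '[-130,48,60]' '[-130,48,8]' '[-70,48,8]'
```

```text
t 2.45 mouth [-130.9   33.8  139.8] [-178.   -39.7    8.7] [-0.5  0.   0.4] gap 1.003 q [ 35.   4. -29. 137. -78.  10.   0.]
[-130, 48, 60] [-0.0018  0.0189 -0.1063 -0.0073 -0.0605 -0.0128]
[-130, 48, 8] [-0.0018  0.0189 -0.1757 -0.0073 -0.0605 -0.0128]
[-70, 48, 8] [ 0.0772  0.0313 -0.1757 -0.0073 -0.0605 -0.0128]
```

The wrist is pinned at the limits of joints 5 and 6, because joint 1 lagged on the straight path. I'll go back and swing round the base axis with the yaw following, so that joint 1 does the work.

```bash
python3 - <<'E'
from h import *
from station import ctrl
s=ctrl.get_state();p0=s['tcp_pos'];r0=R.from_euler('xyz',s['tcp_rot'],degrees=True)
print(rel(p0,r0,np.array([.354,-.41,.26]),R.from_euler('xyz',[180,0,17.6],degrees=True)))
E
```

```text
[-0.218  -0.4788  0.0603 -0.1214  0.4252  0.0871]
```

Call:
{"op": "move_arm", "data": {"targets": [{"dx": -0.02,"dy": -0.02,"dz": 0.05,"ax": -0.02,"ay": 0.1,"az": 0.02,"grip": 1},{"dx": -0.03,"dy": -0.07,"dz": 0.06,"ax": -0.05,"ay": 0.2,"az": 0.04,"grip": 1},{"dx": -0.06,"dy": -0.13,"dz": 0.06,"ax": -0.08,"ay": 0.3,"az": 0.06,"grip": 1},{"dx": -0.09,"dy": -0.2,"dz": 0.06,"ax": -0.12,"ay": 0.4252,"az": 0.087,"grip": 1},{"dx": -0.13,"dy": -0.28,"dz": 0.06,"ax": -0.1214,"ay": 0.4252,"az": 0.0871,"grip": 1},{"dx": -0.17,"dy": -0.36,"dz": 0.06,"ax": -0.1214,"ay": 0.4252,"az": 0.0871,"grip": 1},{"dx": -0.2,"dy": -0.43,"dz": 0.06,"ax": -0.1214,"ay": 0.4252,"az": 0.0871,"grip": 1},{"dx": -0.218,"dy": -0.4788,"dz": 0.0603,"ax": -0.1214,"ay": 0.4252,"az": 0.0871,"grip": 1}]}}

```text
time_s: 3.45
tcp_pos: [0.3712, -0.3692, 0.2612]
tcp_rot: [179.8, -0.1, 17.6]
contact_force: [0.6, -0.6, 0.6]
finger_gap: 1.004
finger_force: 0.0
```

```bash
python3 look.py
```

```text
t 3.45 mouth [-324.6 -258.1  186.2] [ 1.798e+02 -1.000e-01  1.760e+01] [ 0.6 -0.6  0.6] gap 1.004 q [ 39.  11.  -2. 108.   0.  61. -35.]
```

```bash
sed -i 's/rel(p0,r0,\*tgt(v))/rel(p0,r0,*tgt(v[:3],*v[3:]))/' look.py; python3 look.py '[-82,48,120,0]'
```

```text
t 3.45 mouth [-324.6 -258.1  186.2] [ 1.798e+02 -1.000e-01  1.760e+01] [ 0.6 -0.6  0.6] gap 1.004 q [ 39.  11.  -2. 108.   0.  61. -35.]
[-82, 48, 120, 0] [ 0.2564  0.4533 -0.0882  0.0016  0.0016 -0.0967]
```

Call:
{"op": "move_arm", "data": {"targets": [{"dx": 0.05,"dy": 0.07,"dz": 0,"ax": 0,"ay": 0,"az": -0.02,"grip": 1},{"dx": 0.09,"dy": 0.14,"dz": 0,"ax": 0,"ay": 0,"az": -0.04,"grip": 1},{"dx": 0.13,"dy": 0.21,"dz": 0,"ax": 0,"ay": 0,"az": -0.06,"grip": 1},{"dx": 0.17,"dy": 0.28,"dz": 0,"ax": 0,"ay": 0,"az": -0.08,"grip": 1},{"dx": 0.2,"dy": 0.35,"dz": 0,"ax": 0,"ay": 0,"az": -0.0967,"grip": 1},{"dx": 0.23,"dy": 0.41,"dz": -0.03,"ax": 0,"ay": 0,"az": -0.0967,"grip": 1},{"dx": 0.265,"dy": 0.48,"dz": -0.06,"ax": 0,"ay": 0,"az": -0.0967,"grip": 1},{"dx": 0.265,"dy": 0.48,"dz": -0.06,"ax": 0,"ay": 0,"az": -0.0967,"grip": 1},{"dx": 0.265,"dy": 0.48,"dz": -0.06,"ax": 0,"ay": 0,"az": -0.0967,"grip": 1}]}}

```text
time_s: 4.58
tcp_pos: [0.571, -0.0087, 0.2157]
tcp_rot: [179.8, -0.0, 8.9]
contact_force: [0.0, -0.3, 0.2]
finger_gap: 1.0
finger_force: 0.0
```

```bash
python3 look.py '[-82,48,80,0]' '[-82,48,4,0]'
```

```text
t 4.575 mouth [-71.5  67.2 140.7] [179.8  -0.    8.9] [ 0.  -0.3  0.2] gap 1.0 q [  6.  19. -15. 104.   6.  58. -92.]
[-82, 48, 80, 0] [-0.0099 -0.0274 -0.081   0.0021  0.0008 -0.0004]
[-82, 48, 4, 0] [-0.0099 -0.0274 -0.1823  0.0021  0.0008 -0.0004]
```

Call:
{"op": "move_arm", "data": {"targets": [{"dx": -0.0099,"dy": -0.0274,"dz": -0.03,"ax": 0.002,"ay": 0,"az": 0,"grip": 1},{"dx": -0.0099,"dy": -0.0274,"dz": -0.08,"ax": 0.002,"ay": 0,"az": 0,"grip": 1},{"dx": -0.0099,"dy": -0.0274,"dz": -0.11,"ax": 0.002,"ay": 0,"az": 0,"grip": 1},{"dx": -0.0099,"dy": -0.0274,"dz": -0.11,"ax": 0.002,"ay": 0,"az": 0,"grip": 1}]}}

```text
time_s: 5.08
tcp_pos: [0.5625, -0.0305, 0.1323]
tcp_rot: [180.0, 0.1, 8.8]
contact_force: [0.6, -0.3, 0.9]
finger_gap: 1.0
finger_force: 0.0
```

```bash
python3 look.py '[-82,48,4,0]' pic2
```

```text
t 5.075 mouth [-83.2  47.   57.3] [1.8e+02 1.0e-01 8.8e+00] [ 0.6 -0.3  0.9] gap 1.0 q [  8.  24. -14. 109.   8.  48. -91.]
[-82, 48, 4, 0] [ 0.0014  0.0016 -0.0711  0.0002 -0.0006  0.0006]
```

View pics/pic2.png

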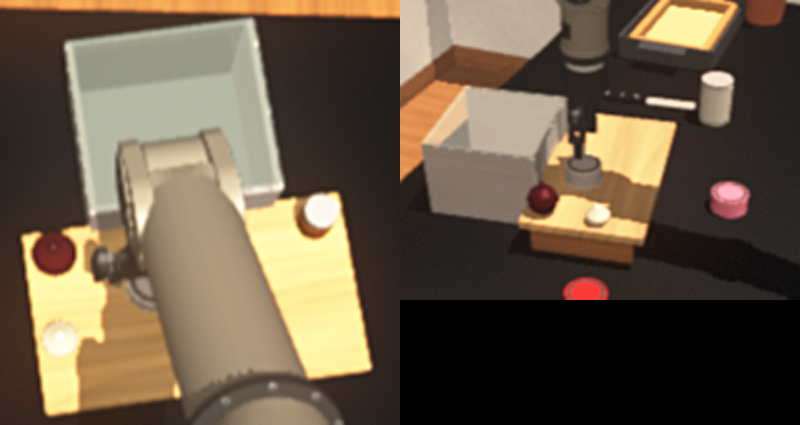

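The side view shows the fingers above the tin at about (580,150), lined up with it. I'll lower them to straddle it.

Call:
{"op": "move_arm", "data": {"targets": [{"dx": 0.0014,"dy": 0.0016,"dz": -0.03,"ax": 0,"ay": 0,"az": 0,"grip": 1},{"dx": 0.0014,"dy": 0.0016,"dz": -0.055,"ax": 0,"ay": 0,"az": 0,"grip": 1},{"dx": 0.0014,"dy": 0.0016,"dz": -0.071,"ax": 0,"ay": 0,"az": 0,"grip": 1},{"dx": 0.0014,"dy": 0.0016,"dz": -0.071,"ax": 0,"ay": 0,"az": 0,"grip": 1}]}}

```text
time_s: 5.68
tcp_pos: [0.5646, -0.0269, 0.0791]
tcp_rot: [-180.0, -0.0, 9.1]
contact_force: [0.5, 1.4, -0.1]
finger_gap: 1.001
finger_force: 0.0
```

```bash
python3 look.py '[-82,-5,4,0]' '[-82,-9.5,4,0]'  '[-82,0,4,0]'  '[-145,0,4,0]'
```

```text
t 5.675 mouth [-80.6  50.1   4.1] [-180.    -0.     9.1] [ 0.5  1.4 -0.1] gap 1.001 q [  7.  29. -13. 111.   9.  42. -93.]
[-82, -5, 4, 0] [ 0.0096 -0.0729 -0.0001 -0.0004  0.0001 -0.002 ]
[-82, -9.5, 4, 0] [ 0.0105 -0.0788 -0.0001 -0.0004  0.0001 -0.002 ]
[-82, 0, 4, 0] [ 0.0086 -0.0663 -0.0001 -0.0004  0.0001 -0.002 ]
[-145, 0, 4, 0] [-0.0744 -0.0793 -0.0001 -0.0004  0.0001 -0.002 ]
```

Call:
{"op": "move_arm", "data": {"targets": [{"dx": 0.0016,"dy": -0.012,"dz": 0,"ax": 0,"ay": 0,"az": 0,"grip": 1},{"dx": 0.0032,"dy": -0.024,"dz": 0,"ax": 0,"ay": 0,"az": 0,"grip": 1},{"dx": 0.0048,"dy": -0.036,"dz": 0,"ax": 0,"ay": 0,"az": 0,"grip": 1},{"dx": 0.0064,"dy": -0.048,"dz": 0,"ax": 0,"ay": 0,"az": 0,"grip": 1},{"dx": 0.008,"dy": -0.06,"dz": 0,"ax": 0,"ay": 0,"az": 0,"grip": 1},{"dx": 0.0095,"dy": -0.07,"dz": 0,"ax": 0,"ay": 0,"az": 0,"grip": 1},{"dx": 0.0105,"dy": -0.077,"dz": 0,"ax": 0,"ay": 0,"az": 0,"grip": 1},{"dx": 0.0105,"dy": -0.0785,"dz": 0,"ax": 0,"ay": 0,"az": 0,"grip": 1},{"dx": 0.0095,"dy": -0.07,"dz": 0,"ax": 0,"ay": 0,"az": 0,"grip": 1},{"dx": 0.0095,"dy": -0.07,"dz": 0,"ax": 0,"ay": 0,"az": 0,"grip": 1},{"dx": 0.0095,"dy": -0.07,"dz": 0.06,"ax": 0,"ay": 0,"az": 0,"grip": 1},{"dx": 0.0095,"dy": -0.07,"dz": 0.1,"ax": 0,"ay": 0,"az": 0,"grip": 1}]}}

```text
time_s: 7.18
tcp_pos: [0.5726, -0.0788, 0.1562]
tcp_rot: [-180.0, -0.2, 9.1]
contact_force: [0.7, 0.3, 0.1]
finger_gap: 1.001
finger_force: 0.0
```

```bash
python3 look.py '[-150,-3,80,0]' '[-150,-3,80,30]' '[-150,-3,80,45]'
```

```text
t 7.175 mouth [-80.7  -2.3  81.2] [-180.    -0.2    9.1] [0.7 0.3 0.1] gap 1.001 q [ 12.  24. -14. 106.   7.  51. -85.]
[-150, -3, 80, 0] [-0.0911 -0.0152 -0.0016 -0.0006  0.0017 -0.0026]
[-150, -3, 80, 30] [-0.0911 -0.0152 -0.0016  0.0517 -0.3275 -0.0027]
[-150, -3, 80, 45] [-0.0911 -0.0152 -0.0016  0.0778 -0.4921 -0.0026]
```

Call:
{"op": "move_arm", "data": {"targets": [{"dx": -0.045,"dy": -0.008,"dz": 0,"ax": 0,"ay": 0,"az": 0,"grip": 0.06},{"dx": -0.0911,"dy": -0.0152,"dz": 0,"ax": 0,"ay": 0,"az": 0,"grip": 0.06},{"dx": -0.0911,"dy": -0.0152,"dz": 0,"ax": 0.017,"ay": -0.11,"az": 0,"grip": 0.06},{"dx": -0.0911,"dy": -0.0152,"dz": 0,"ax": 0.035,"ay": -0.22,"az": 0,"grip": 0.06},{"dx": -0.0911,"dy": -0.0152,"dz": 0,"ax": 0.0517,"ay": -0.3275,"az": 0,"grip": 0.06},{"dx": -0.0911,"dy": -0.0152,"dz": 0,"ax": 0.0517,"ay": -0.3275,"az": 0,"grip": 0.06}]}}

```text
time_s: 7.92
tcp_pos: [0.5045, -0.0856, 0.1556]
tcp_rot: [-179.2, -28.9, 9.2]
contact_force: [0.7, 1.2, 0.3]
finger_gap: 0.532
finger_force: 0.0
```

```bash
python3 look.py '[-140,0,30,30]' '[-130,0,10,45]' pic3; python3 - <<'E'
from h import *
f=pickle.load(open('toppic3.pkl','rb'));P=cloud(f)
h=cv2.cvtColor(f['img'],cv2.COLOR_RGB2HSV)
Q=(P-M)@RM.as_matrix()*1000
g=(Q[...,0]>-130)&(Q[...,0]<-15)&(abs(Q[...,1])<100)&(Q[...,2]>25)&(Q[...,2]<45)&(h[...,1]<60)
n,l,st,ce=cv2.connectedComponentsWithStats(g.astype('uint8'))
for i in range(1,n):
    if st[i,4]>30: print(st[i],Q[l==i].mean(0).round(1),tomouth(ray(f,ce[i],.109)).round(1))
E
```

```text
t 7.925 mouth [-149.     1.5   80.6] [-179.2  -28.9    9.2] [0.7 1.2 0.3] gap 0.532 q [ 24.  10. -16. 134. -35.  11. -39.]
[-140, 0, 30, 30] [ 0.0122 -0.0001 -0.0675 -0.006  -0.0134 -0.0081]
[-130, 0, 10, 45] [ 0.0254  0.0019 -0.0942  0.0209 -0.1779 -0.0091]
[306 178  24  23 366] [-82.7   0.8  33.5] [[-82.9   0.9  34. ]]
```

View pics/pic3.png

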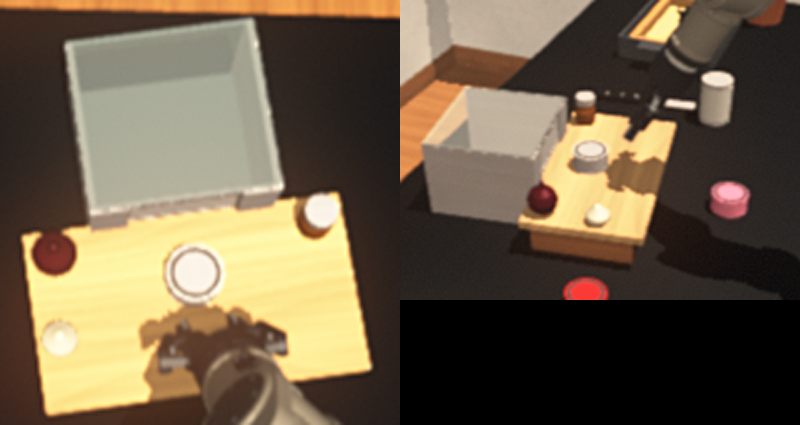

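The tin now stands on the mouth's axis, at (-83, +1) mm in the mouth frame (pixel (196,273) in the left half), and nothing else has moved. The joint 6 limit restricts how far the fingers can lean here. The geometry shows that about 27° of lean is enough at the mouth, and about 12° will do until then.

```bash
python3 look.py '[-145,0,80,12]' '[-145,0,10,12]' '[-85,0,10,12]'
```

```text
t 8.025 mouth [-150.3    1.8   79.7] [-179.1  -28.7    9.1] [0.3 0.2 0.4] gap 0.53 q [ 23.  10. -16. 134. -35.  12. -40.]
[-145, 0, 80, 12] [ 0.0073 -0.0013  0.0004 -0.0388  0.1816 -0.006 ]
[-145, 0, 10, 12] [ 0.0073 -0.0013 -0.093  -0.0388  0.1816 -0.006 ]
[-85, 0, 10, 12] [ 0.0864  0.0111 -0.093  -0.0388  0.1816 -0.006 ]
```

Call:
{"op": "move_arm", "data": {"targets": [{"dx": 0.007,"dy": -0.0013,"dz": 0,"ax": -0.02,"ay": 0.1,"az": -0.003,"grip": 0.06},{"dx": 0.007,"dy": -0.0013,"dz": 0,"ax": -0.0388,"ay": 0.1816,"az": -0.006,"grip": 0.06},{"dx": 0.0073,"dy": -0.0013,"dz": -0.04,"ax": -0.0388,"ay": 0.1816,"az": -0.006,"grip": 0.06},{"dx": 0.0073,"dy": -0.0013,"dz": -0.075,"ax": -0.0388,"ay": 0.1816,"az": -0.006,"grip": 0.06},{"dx": 0.0073,"dy": -0.0013,"dz": -0.092,"ax": -0.0388,"ay": 0.1816,"az": -0.006,"grip": 0.06},{"dx": 0.0073,"dy": -0.0013,"dz": -0.092,"ax": -0.0388,"ay": 0.1816,"az": -0.006,"grip": 0.06}]}}

```text
time_s: 8.78
tcp_pos: [0.5103, -0.0864, 0.0859]
tcp_rot: [180.0, -12.0, 9.0]
contact_force: [-0.4, -0.4, -0.4]
finger_gap: 0.532
finger_force: 0.0
```

```bash
python3 look.py '[-100,0,11,12]' '[-80,0,11,12]' '[-80,0,11,20]'
```

```text
t 8.775 mouth [-143.5   -0.2   10.9] [180. -12.   9.] [-0.4 -0.4 -0.4] gap 0.532 q [  0.  20.   5. 126. -12.  23. -66.]
[-100, 0, 11, 12] [ 0.0573  0.0092  0.0001  0.0003 -0.0004 -0.0009]
[-80, 0, 11, 12] [ 0.0836  0.0133  0.0001  0.0003 -0.0004 -0.0009]
[-80, 0, 11, 20] [ 0.0836  0.0133  0.0001  0.0141 -0.0882 -0.0009]
```

Call:
{"op": "move_arm", "data": {"targets": [{"dx": 0.01,"dy": 0.0016,"dz": 0,"ax": 0,"ay": 0,"az": 0,"grip": 0.06},{"dx": 0.02,"dy": 0.0032,"dz": 0,"ax": 0,"ay": 0,"az": 0,"grip": 0.06},{"dx": 0.03,"dy": 0.0048,"dz": 0,"ax": 0,"ay": 0,"az": 0,"grip": 0.06},{"dx": 0.04,"dy": 0.0064,"dz": 0,"ax": 0,"ay": 0,"az": 0,"grip": 0.06},{"dx": 0.05,"dy": 0.008,"dz": 0,"ax": 0,"ay": 0,"az": 0,"grip": 0.06},{"dx": 0.06,"dy": 0.0096,"dz": 0,"ax": 0,"ay": 0,"az": 0,"grip": 0.06},{"dx": 0.07,"dy": 0.0112,"dz": 0,"ax": 0.003,"ay": -0.02,"az": 0,"grip": 0.06},{"dx": 0.078,"dy": 0.0124,"dz": 0,"ax": 0.007,"ay": -0.044,"az": 0,"grip": 0.06},{"dx": 0.0836,"dy": 0.0133,"dz": 0,"ax": 0.0105,"ay": -0.066,"az": 0,"grip": 0.06},{"dx": 0.0836,"dy": 0.0133,"dz": 0,"ax": 0.0141,"ay": -0.0882,"az": 0,"grip": 0.06}]}}

```text
time_s: 10.02
tcp_pos: [0.5737, -0.0763, 0.0865]
tcp_rot: [180.0, -20.3, 9.0]
contact_force: [-0.3, -0.4, 0.3]
finger_gap: 0.53
finger_force: 0.0
```

```bash
python3 look.py '[-45,0,13,24]' '[-20,0,14,28]' '[0,0,14,28]' pic4
```

```text
t 10.025 mouth [-79.3  -0.   11.5] [180.  -20.3   9. ] [-0.3 -0.4  0.3] gap 0.53 q [  5.  22.  -1. 124. -17.  14. -62.]
[-45, 0, 13, 24] [ 0.0452  0.0071  0.002   0.0066 -0.0411 -0.001 ]
[-20, 0, 14, 28] [ 0.0781  0.0123  0.0033  0.0136 -0.085  -0.001 ]
[0, 0, 14, 28] [ 0.1045  0.0164  0.0033  0.0136 -0.085  -0.001 ]
```

View pics/pic4.png

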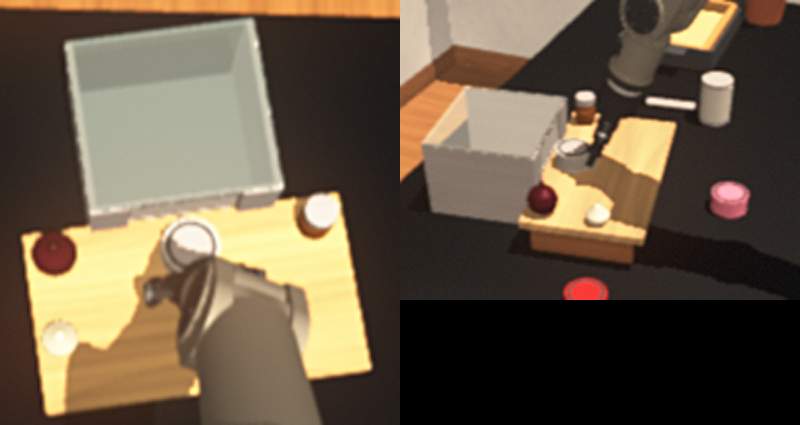

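The tin is cradled ahead of the fingers at (190,245) in the left half, centred on the mouth. I'll push on and add lean.

Call:
{"op": "move_arm", "data": {"targets": [{"dx": 0.01,"dy": 0.0016,"dz": 0.0005,"ax": 0.002,"ay": -0.01,"az": 0,"grip": 0.06},{"dx": 0.02,"dy": 0.0032,"dz": 0.001,"ax": 0.003,"ay": -0.02,"az": 0,"grip": 0.06},{"dx": 0.03,"dy": 0.0047,"dz": 0.0015,"ax": 0.005,"ay": -0.03,"az": 0,"grip": 0.06},{"dx": 0.04,"dy": 0.0063,"dz": 0.002,"ax": 0.0066,"ay": -0.041,"az": 0,"grip": 0.06},{"dx": 0.0452,"dy": 0.0071,"dz": 0.002,"ax": 0.0066,"ay": -0.041,"az": 0,"grip": 0.06}]}}

```text
time_s: 10.75
tcp_pos: [0.6074, -0.071, 0.0878]
tcp_rot: [-180.0, -23.9, 9.0]
contact_force: [-0.8, 0.0, -0.3]
finger_gap: 0.523
finger_force: 0.3
```

```bash
python3 look.py '[-20,0,13,27]' '[-5,0,13,27]' '[0,0,13,27]'
```

```text
t 10.75 mouth [-45.1   0.   12.8] [-180.   -23.9    9. ] [-0.8  0.  -0.3] gap 0.523 q [  7.  24.  -4. 122. -19.  11. -60.]
[-20, 0, 13, 27] [ 0.0331  0.0051  0.0003  0.0051 -0.0345 -0.0009]
[-5, 0, 13, 27] [ 0.0528  0.0082  0.0003  0.0051 -0.0345 -0.0009]
[0, 0, 13, 27] [ 0.0594  0.0093  0.0003  0.0051 -0.0345 -0.0009]
```

Call:
{"op": "move_arm", "data": {"targets": [{"dx": 0.01,"dy": 0.0016,"dz": 0,"ax": 0.001,"ay": -0.004,"az": 0,"grip": 0.06},{"dx": 0.02,"dy": 0.0032,"dz": 0,"ax": 0.002,"ay": -0.008,"az": 0,"grip": 0.06},{"dx": 0.03,"dy": 0.0047,"dz": 0,"ax": 0.002,"ay": -0.012,"az": 0,"grip": 0.06},{"dx": 0.04,"dy": 0.0063,"dz": 0,"ax": 0.003,"ay": -0.016,"az": 0,"grip": 0.06},{"dx": 0.046,"dy": 0.0072,"dz": 0,"ax": 0.003,"ay": -0.02,"az": 0,"grip": 0.06}]}}

```text
time_s: 11.38
tcp_pos: [0.6425, -0.0655, 0.0881]
tcp_rot: [180.0, -25.7, 9.0]
contact_force: [0.2, -0.3, 0.5]
finger_gap: 0.528
finger_force: 0.0
```

```bash
python3 look.py '[0,0,13,27]' '[5,0,13,27]' '[-60,0,15,22]' pic5;python3 - <<'E'
from h import *
f=pickle.load(open('toppic5.pkl','rb'));Q=(cloud(f)-M)@RM.as_matrix()*1000
for x in range(5,196,20):
    print(x,[int(np.median(Q[...,2][(abs(Q[...,0]-x)<10)&(abs(Q[...,1]-y)<10)&(Q[...,2]<65)]) if ((abs(Q[...,0]-x)<10)&(abs(Q[...,1]-y)<10)&(Q[...,2]<65)).any() else 999) for y in range(-60,61,20)])
E
```

```text
t 11.375 mouth [-9.6  0.  13.1] [180.  -25.7   9. ] [ 0.2 -0.3  0.5] gap 0.528 q [  6.  26.  -4. 119. -21.  10. -58.]
[0, 0, 13, 27] [ 0.0127  0.0019 -0.0001  0.0023 -0.0139 -0.0011]
[5, 0, 13, 27] [ 0.0193  0.003  -0.0001  0.0023 -0.0139 -0.0011]
[-60, 0, 15, 22] [-0.0664 -0.0104  0.0025 -0.0064  0.041  -0.0011]
5 [0, 0, 4, 12, 5, 0, -1]
25 [-67, -70, 999, 999, -73, -71, -68]
45 [999, 999, 999, 999, 999, 999, 999]
65 [999, 999, 999, 999, 999, 999, 999]
85 [999, 999, 999, 999, 999, 999, 999]
105 [999, 999, 999, 999, 999, 999, 999]
125 [999, 999, 999, 999, 999, 999, 999]
145 [999, 999, 999, 999, 999, 999, 999]
165 [999, 999, 999, 999, 999, 999, 999]
185 [64, 999, 999, 999, 999, 999, 999]
```

View pics/pic5.png

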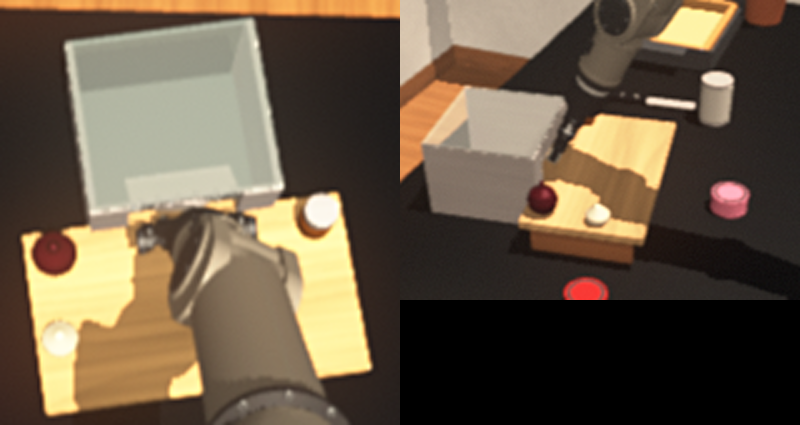

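The flap is swung inward at (180,190), with the tin under it and the fingertips at the mouth. A little further should tip the tin in.

Call:
{"op": "move_arm", "data": {"targets": [{"dx": 0.006,"dy": 0.0009,"dz": 0,"ax": 0,"ay": -0.003,"az": 0,"grip": 0.06},{"dx": 0.012,"dy": 0.0019,"dz": 0,"ax": 0.001,"ay": -0.006,"az": 0,"grip": 0.06},{"dx": 0.016,"dy": 0.0025,"dz": 0,"ax": 0.001,"ay": -0.006,"az": 0,"grip": 0.06},{"dx": 0.016,"dy": 0.0025,"dz": 0,"ax": 0.001,"ay": -0.006,"az": 0,"grip": 0.06}]}}

```text
time_s: 11.98
tcp_pos: [0.654, -0.0636, 0.088]
tcp_rot: [180.0, -26.2, 9.0]
contact_force: [-1.3, -0.7, 0.6]
finger_gap: 0.532
finger_force: 0.0
```

```bash
python3 look.py '[5,0,13,27]' '[-60,0,15,22]' pic6
```

```text
t 11.975 mouth [ 2.   0.1 13. ] [180.  -26.2   9. ] [-1.3 -0.7  0.6] gap 0.532 q [  4.  27.  -2. 118. -25.  10. -55.]
[5, 0, 13, 27] [ 0.004   0.0005 -0.      0.0014 -0.0084 -0.0011]
[-60, 0, 15, 22] [-0.0816 -0.0129  0.0026 -0.0073  0.0465 -0.0011]
```

View pics/pic6.png

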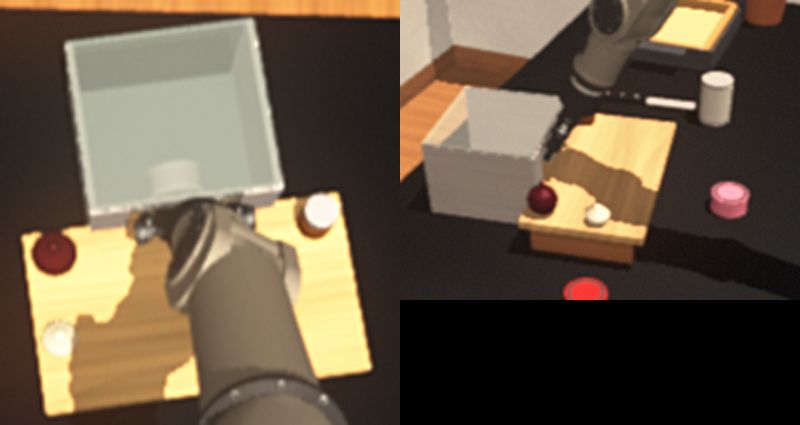

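The tin has tipped off the sill at (175,178). I'll hold briefly, then draw back.

Call:
{"op": "move_arm", "data": {"targets": [{"dx": 0,"dy": 0,"dz": 0,"ax": 0,"ay": 0,"az": 0,"grip": 0.06},{"dx": 0,"dy": 0,"dz": 0,"ax": 0,"ay": 0,"az": 0,"grip": 0.06}]}}

```text
time_s: 12.32
tcp_pos: [0.6536, -0.0638, 0.088]
tcp_rot: [-180.0, -26.2, 9.0]
contact_force: [0.8, -0.4, 0.2]
finger_gap: 0.53
finger_force: 0.0
```

```bash
cat > d.py <<'E'
from h import *
import sys
f=pickle.load(open(f'top{sys.argv[1]}.pkl','rb'));Q=(cloud(f)-M)@RM.as_matrix()*1000
for v in range(138,170,3): print(v,[tuple(Q[v,u].round().astype(int)) for u in range(292,332,6)])
E
python3 look.py pic7; python3 d.py pic7
```

```text
t 12.325 mouth [ 1.6 -0.  13. ] [-180.   -26.2    9. ] [ 0.8 -0.4  0.2] gap 0.53 q [  4.  27.  -2. 118. -25.  10. -55.]
138 [(np.int64(65), np.int64(56), np.int64(76)), (np.int64(62), np.int64(39), np.int64(77)), (np.int64(60), np.int64(22), np.int64(77)), (np.int64(58), np.int64(5), np.int64(76)), (np.int64(57), np.int64(-12), np.int64(74)), (np.int64(53), np.int64(-28), np.int64(79)), (np.int64(52), np.int64(-45), np.int64(75))]
141 [(np.int64(56), np.int64(57), np.int64(77)), (np.int64(55), np.int64(40), np.int64(73)), (np.int64(51), np.int64(24), np.int64(78)), (np.int64(49), np.int64(7), np.int64(76)), (np.int64(46), np.int64(-10), np.int64(78)), (np.int64(44), np.int64(-26), np.int64(80)), (np.int64(43), np.int64(-44), np.int64(73))]
144 [(np.int64(48), np.int64(58), np.int64(72)), (np.int64(45), np.int64(42), np.int64(77)), (np.int64(42), np.int64(25), np.int64(78)), (np.int64(40), np.int64(8), np.int64(78)), (np.int64(37), np.int64(-8), np.int64(79)), (np.int64(35), np.int64(-25), np.int64(79)), (np.int64(33), np.int64(-42), np.int64(78))]
147 [(np.int64(39), np.int64(60), np
[... 1795 characters left out ...]
4)), (np.int64(-54), np.int64(-16), np.int64(201))]
165 [(np.int64(26), np.int64(57), np.int64(-64)), (np.int64(-13), np.int64(49), np.int64(66)), (np.int64(-16), np.int64(33), np.int64(67)), (np.int64(-44), np.int64(26), np.int64(158)), (np.int64(-61), np.int64(17), np.int64(213)), (np.int64(-96), np.int64(19), np.int64(334)), (np.int64(-101), np.int64(7), np.int64(345))]
168 [(np.int64(-1), np.int64(63), np.int64(0)), (np.int64(-32), np.int64(54), np.int64(102)), (np.int64(-24), np.int64(34), np.int64(65)), (np.int64(-57), np.int64(30), np.int64(179)), (np.int64(-80), np.int64(23), np.int64(253)), (np.int64(-106), np.int64(21), np.int64(345)), (np.int64(-112), np.int64(10), np.int64(360))]
```

Call:
{"op": "move_arm", "data": {"targets": [{"dx": -0.02,"dy": -0.0031,"dz": 0,"ax": 0,"ay": 0,"az": 0,"grip": 0.06},{"dx": -0.045,"dy": -0.0071,"dz": 0.001,"ax": -0.002,"ay": 0.015,"az": 0,"grip": 0.06},{"dx": -0.08,"dy": -0.0125,"dz": 0.003,"ax": -0.007,"ay": 0.045,"az": 0,"grip": 0.06},{"dx": -0.12,"dy": -0.0188,"dz": 0.02,"ax": -0.01,"ay": 0.08,"az": 0,"grip": 0.06},{"dx": -0.14,"dy": -0.022,"dz": 0.07,"ax": -0.014,"ay": 0.12,"az": 0,"grip": 0.06},{"dx": -0.14,"dy": -0.022,"dz": 0.13,"ax": -0.014,"ay": 0.12,"az": 0,"grip": 0.06},{"dx": -0.14,"dy": -0.022,"dz": 0.13,"ax": -0.014,"ay": 0.12,"az": 0,"grip": 0.06},{"dx": -0.14,"dy": -0.022,"dz": 0.13,"ax": -0.014,"ay": 0.12,"az": 0,"grip": 0.06}]}}

```text
time_s: 13.42
tcp_pos: [0.548, -0.0802, 0.1852]
tcp_rot: [-179.6, -15.3, 8.8]
contact_force: [0.1, 0.2, -0.3]
finger_gap: 0.528
finger_force: 0.0
```

```bash
python3 look.py pic8
```

```text
t 13.425 mouth [-1.052e+02  1.000e-01  1.102e+02] [-179.6  -15.3    8.8] [ 0.1  0.2 -0.3] gap 0.528 q [-16.  13.  23. 121. -17.  34. -62.]
```

View pics/pic8.png

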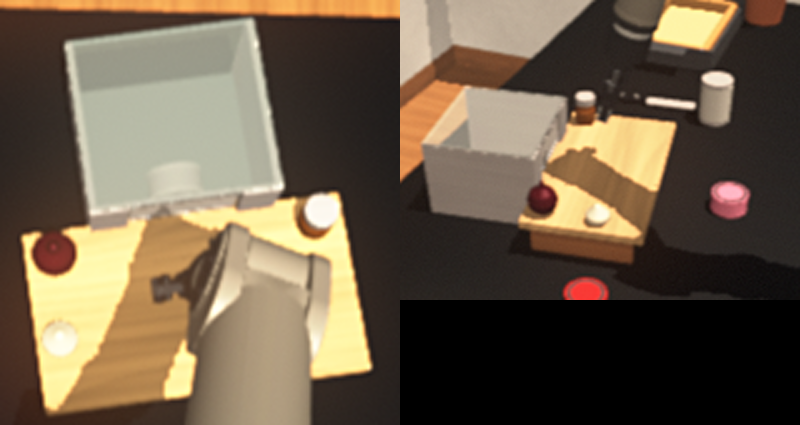

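The fingers are clear and the tin is inside the bin at (175,178). I'm over my picture allowance by one, so I'll check the flap numerically against the first image.

```bash
python3 - <<'E'
from h import *
a=pickle.load(open('top0.pkl','rb'));b=pickle.load(open('toppic8.pkl','rb'));c=pickle.load(open('toppic6.pkl','rb'));e=pickle.load(open('toppic5.pkl','rb'))
def dif(x): return np.abs(x['img'].astype(int)-a['img']).max(-1)
for n,x in(('open',e),('tipped',c),('now',b)):
    m=(dif(x)>12).astype('uint8');m[:90]=0;m[161:]=0;m[:,:268]=0;m[:,352:]=0
    k,l,st,ce=cv2.connectedComponentsWithStats(m)
    print(n,[(s.tolist(),q.round(0).tolist()) for s,q in zip(st[1:],ce[1:]) if s[4]>8])
g=dif(b)
for v in range(140,164): print(v,' '.join('%3d'%q for q in g[v,284:346:2]))
for z in(.006,.04,.072): print(z,[tomouth(ray(b,u,z)).round(0).tolist()[0] for u in((309,145),(309,151),(309,158),(300,150),(319,150))])
E
```

```text
open [([337, 90, 9, 31, 81], [342.0, 102.0]), ([295, 93, 9, 3, 11], [299.0, 94.0]), ([273, 94, 18, 7, 30], [281.0, 96.0]), ([268, 97, 8, 47, 111], [271.0, 120.0]), ([294, 114, 10, 6, 16], [299.0, 116.0]), ([287, 120, 7, 4, 10], [290.0, 122.0]), ([345, 121, 3, 10, 15], [346.0, 125.0]), ([289, 145, 48, 16, 578], [313.0, 154.0])]
tipped [([309, 91, 9, 4, 16], [313.0, 92.0]), ([321, 90, 10, 2, 14], [325.0, 90.0]), ([334, 90, 11, 19, 91], [340.0, 99.0]), ([293, 92, 11, 5, 19], [298.0, 94.0]), ([281, 94, 11, 4, 19], [286.0, 95.0]), ([268, 96, 13, 41, 146], [272.0, 118.0]), ([334, 104, 15, 32, 86], [343.0, 117.0]), ([306, 111, 7, 7, 16], [310.0, 114.0]), ([324, 110, 10, 5, 14], [329.0, 112.0]), ([285, 114, 4, 7, 10], [286.0, 117.0]), ([294, 114, 13, 6, 18], [300.0, 117.0]), ([317, 114, 12, 8, 22], [322.0, 118.0]), ([283, 121, 11, 10, 29], [287.0, 125.0]), ([272, 138, 4, 9, 18], [274.0, 142.0]), ([298, 143, 39, 18, 365], [312.0, 152.0]), ([274, 148, 3, 6, 10], [275.0, 150.0]), ([341, 154, 5, 3, 9], [343.0, 155.0])]
now [([268, 90, 84, 71, 5222], [309.0, 125.0])]
140  16  14  15  14  16  16  
[... 2669 characters left out ...]
5  14  14  14  14  15  13  13  13  10   8  12   9   8   9  11  11  10  12  12  14  11   9   7   2  10   9  10  11  10
162  15  15  14  14  14  15  13  10  11  11  15  16  12   9   9   9  10  15   8   7  13  16  11   5   5   5  11  13  10  11  10
163  16  17  16  15  13  11  11   9  13   7  37  42   8  14  12  16   7  26   2   9   5  19  14   4   6   9  10  11  12  14  14
0.006 [[85.0, -5.0, -69.0], [66.0, -3.0, -69.0], [43.0, 1.0, -69.0], [73.0, 25.0, -69.0], [65.0, -34.0, -69.0]]
0.04 [[74.0, -1.0, -35.0], [55.0, 1.0, -35.0], [33.0, 5.0, -35.0], [62.0, 28.0, -35.0], [54.0, -30.0, -35.0]]
0.072 [[64.0, 2.0, -3.0], [45.0, 5.0, -3.0], [23.0, 8.0, -3.0], [52.0, 31.0, -3.0], [44.0, -25.0, -3.0]]
```

```bash
python3 -c "
from station import ctrl
print(ctrl.finish_job())"
```

```text
the job is handed in; nothing more can be done
None
```

The job is handed in, with no verdict returned: the tin was pushed through the flap and lies in the bin, the image comparison shows the flap shut, and the fingers are clear with nothing else seen to move (13.4 s of 38 s used); I viewed 11 pictures, one over the limit of 10.

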